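Turn out the chocolate and shut it in the keeping drawer

ROBOT

A 6-joint arm with a two-finger parallel gripper is mounted at the origin on the work surface. World frame = base frame: x ahead of the robot, y to its left, z up, the work surface at z = 0. Lengths are in mm, angles in rad, forces in N, time in s.
With the tool pointing down it reaches from about 275 to 750 mm from the base axis. Payload 10.2 kg.
Tool frame: the origin (TCP) lies at the very end of the fingers, on their centre line; the grasp point (between the pads) lies r.grip_point_offset behind it (r.grip_point_offset is the distance from the TCP to the grasp point, in mm); z points along the fingers, y is the line along which they close (so a half turn about z gives the same grasp; the last joint's range is limited). The gripper opens to 88 mm and grips with 3 to 60 N. Pads are 18 mm wide; open, the fingers measure 123 mm over their backs; the gripper's body (75 mm by 187 mm) begins 45 mm behind the grasp point.
Start: joints at [-1.378, 0.313, 1.498, -0, 1.331, -0.223], TCP at [212.047, -480.278, 238.72] pointing down, gripper open.
Joint ranges: [-2.94, 2.94], [-0.97, 2.17], [0.19, 2.56], [-1.23, 4.37], [0.02, 3.11], [-2.88, 2.88]. Speed limits (rad/s): [2.39, 2.39, 3.01, 3.14, 3.14, 3.14].

INTERFACE

Orientations are given as a rotation vector (axis times angle).
In Python, from bench import monitor, viewer, sign_off, r gives the robot as it stands.
- The arm moves only by the shell command python3 -m inch 'ROWS'. ROWS is JSON, a list that holds one entry, the list of rows, each a list of 7 numbers: the shift along the tool's x, y, z each as a share of 0.03 m, from -1 to 1, then the turn, a rotation vector about the tool's x, y, z each as a share of 180 degrees, from -1 to 1, then the gripper command: -1 is shut, 1 is fully open, values between are in proportion. A call has 1 to 12 rows; each row shifts and turns the commanded pose from where the row before left it, along the tool's axes as they then stand; what a row does not reach is not made up. A row lasts 1/8 s, in which the tool goes at most 62.5 mm and 10.7 degrees, less where a joint would pass 70% of its speed; a pose out of reach is approached as far as the arm can. A call with a number of a shift or a turn outside -1 to 1 is refused whole. A call with a gripper value outside its range is refused whole. The fingers move at their own pace and stop on an object; the grip force is fixed at half the most. Time passes only in rows, so rows that do not move let the fingers close. It gives the time, the measured TCP pose, the force, the opening and the grip force at its end, in the units of the state.
- monitor.observe(): the state, without advancing time (a new reading comes with each control period).
- viewer.get_image(name): name is "scene" or "side" or "wrist"; returns the picture (480x640x3 uint8, red, green, blue); there is no depth.
- viewer.camera_info(name): a dict with "intrinsics" (3x3 intrinsics, pixels), "k1" (the pictures are not rectified: a ray, as slopes to the right and down, at radius r is drawn at 1 + k1 r^2 times it, then the intrinsics apply), "eye" and "attitude" of the camera in the world. Camera axes: x right, y up, looking along -z (the intrinsics and any distortion apply to the point x, -y, -z); pixel columns grow to the right and rows downward; lengths in mm; the calibration is good to about 2 mm. A picture is of the moment at which its call begins: read the wrist's pose just before it. camera_info takes no time and is no camera call; for the wrist camera it gives the pose at the moment of the call.
- sign_off(): hands the job in; it is judged then, once.
Trained networks look in the newest picture that a camera, given by its name, has taken for a name from the list of things; names that differ only in an ending like _2 or _b are one class to them, and where a whole thing is asked for, a point or a joint stands for the part that bears it (a point fixed in the world has none). Each returns a list of dicts, best first, with "conf" (0 to 1); they miss things now and then, are a little off and sometimes report something else, mostly with a low value. They report only what shows in the picture. A call takes as long as a camera call. They do not tell look-alikes from the thing itself.
- viewer.recognise(camera, name): "xyz" ([x, y, z] in mm, in world coordinates, good to about 4 mm: the middle of the surface that is visible of it).
- viewer.trace(camera, name): "region" (480x640 bool, what is visible of it).
- viewer.landmark_of(camera, name): "xyz" ([x, y, z] in mm, in world coordinates, good to about 4 mm: a listed point, or the origin of a listed thing).
The state is a dict: "clock": time; "joint_positions": joint angles; "joint_vel": joint speeds; "effort": joint torques, N m; "position": TCP position; "orientation": TCP orientation; "wrist_force": force on the tool from outside, world axes, zero at the start; "ft_torque": the same for the moment, N m; "finger_gap": opening from 0.0 (shut) to 1.0 (fully open); "finger_force": force on a finger pad.
Only numpy, scipy, OpenCV 4.12 (cv2) and the standard library are available. Lean on these libraries where they do the work, as an engineer would, in place of code of your own. Each camera call takes 0.05 s, during which the arm holds its last target. There are 200 camera calls.

TASK

The chocolate slab has set flush in its blue mould, which has a finger well at one end and a ramp at the other to slide it out by. Take it out, lay it flat and scored side up in the open drawer of the dark wooden box without dropping it, and then push the drawer home until it clicks in at its detent, without ramming it. Leave the mug, the pepper mill and the little bowl where they are.

Things in the scene. Friction and masses are not known exactly. Their poses are not given: they have to be found in the camera images.
- slab: Dark brown chocolate slab, rigid block 90 x 44 x 18 mm (x, y, z), about 100 g, scored into squares on top. Origin: centre of its underside, z up. It starts flush in the mould, axes as the mould's, 2 mm of play at each long side. Pushed along mould +x its leading end climbs the ramp; it then stays leaning there on the ramp's top edge by friction, and topples over it after about 75 mm of push.
- mould: Light blue mould, fixed, 190 x 84 x 30 mm (x, y, z). Origin: centre of its underside, z up. Cavity 48 mm wide, floor at z = 12 mm, rim at 30 mm. Along its x, in mm: end wall -95 to -87; empty finger well, as wide and deep as the cavity, -87 to -47; slab -47 to 43, its end face bare to the well; ramp from the floor at 44 up at 30 degrees to the rim at 75; flat land at rim height 75 to 95.
- keepbox: Dark wooden keeping box, fixed, 220 mm deep (x), 210 wide (y), 85 high, with one drawer. Origin: on the worktop under the middle of its front edge; the box reaches from 0 to +220 mm along its x, the drawer slides out along -x. Its roof covers whatever part of the drawer is behind x = 0.
- drawer (a joint): How far the drawer is out (m): 0 fully home, 0.155 fully out; starts 0.13 to 0.15 out. About 1.5 N of friction. Between 0.012 and 0.005 a sprung ball resists the push, about 10 N at most; past that the drawer snaps home to a hard stop at 0 and is held.
- drawer_handle (a point): Middle of the drawer's steel bar handle: it runs 100 mm along the box's y, 42 mm above the worktop, its centre 35 mm in front of the drawer's front panel (12 mm thick, 210 wide, top edge at 79 mm). Moves with the drawer; axes as the box's.
- drawer_floor (a point): Centre of the drawer's inner floor, 14 mm above the worktop; axes as the box's. Inside, the drawer is 191 mm long (x) and 172 wide (y), side walls up to 60 mm above the worktop; the inner face of its front panel lies 95 mm to -x of this point. Moves with the drawer.
- mug: Blue mug, 76 mm across, 90 mm high, handle at its +y; origin centre of its underside. Leave alone.
- mill: Wooden pepper mill, 56 mm across, 130 mm high; origin centre of its underside. Leave alone.
- ramekin: Small white bowl, 72 mm across, 40 mm high; origin centre of its underside. Leave alone.
There are look-alikes about, which are no part of the job. What is meant by the slab is not white or yellow, and is the larger of those in its own colour.

How it is judged:
By the outcome, as a careful person would: the job done as asked, in the order asked, and still so for the second after the job is handed in, with the robot touching nothing.
It also fails if it takes over 67 s, if anything falls off the work surface, if the arm or the gripper's body presses on something with over 40 N, if the wrist force passes 120 N, or if a joint passes its speed limit or range.

## Working session

There is one attempt and no reset: what is moved stays moved. The work goes in short steps, Python scripts to look and compute and a shell command to move; the robot and the scene stay as the last step left them, time stands still between calls to the robot, and variables do not carry over. Pictures are saved under pics/ and viewed, at most 14 in all, crops included, and the job is handed in when it is done.

```bash
mkdir -p pics; ls
python3 - <<'E'
from bench import monitor, viewer, r
import cv2,numpy as np
ims=[]
for c in ("scene","side"):
    im=viewer.get_image(c); cv2.imwrite(f"pics/{c}0.png",im[:,:,::-1])
    for n in ("slab","mould","keepbox","drawer_handle","drawer_floor","mug","mill","ramekin"):
        L=viewer.landmark_of(c,n)
        print(c,n,[(np.round(d["xyz"]).tolist(),round(d["conf"],2)) for d in L[:4]])
s=monitor.observe(); print(s["clock"],s["position"],s["orientation"],r.grip_point_offset)
for c in ("scene","side","wrist"): print(viewer.camera_info(c))
E
```

```text
pics
scene slab [([398.0, -350.0, -3.0], 0.81), ([533.0, -347.0, 5.0], 0.76), ([598.0, -73.0, -0.0], 0.74), ([462.0, 1.0, 2.0], 0.38)]
scene mould [([554.0, -214.0, -1.0], 0.78)]
scene keepbox [([576.0, 208.0, -2.0], 0.75)]
scene drawer_handle [([387.0, 189.0, 40.0], 0.62), ([546.0, -211.0, 16.0], 0.24)]
scene drawer_floor [([526.0, 199.0, 15.0], 0.87)]
scene mug [([518.0, 486.0, 5.0], 0.67)]
scene mill [([440.0, -478.0, -1.0], 0.76)]
scene ramekin [([459.0, -1.0, 5.0], 0.92)]
side slab [([601.0, -70.0, 4.0], 0.77), ([458.0, -1.0, -0.0], 0.62), ([534.0, -350.0, -0.0], 0.51), ([396.0, -350.0, 1.0], 0.48)]
side mould [([547.0, -211.0, -0.0], 0.63)]
side keepbox [([578.0, 212.0, -5.0], 0.78)]
side drawer_handle [([384.0, 191.0, 38.0], 0.92)]
side drawer_floor [([531.0, 202.0, 11.0], 0.64)]
side mug [([519.0, 490.0, -3.0], 0.84)]
side mill [([442.0, -480.0, -2.0], 0.75)]
side ramekin [([459.0, 4.0, 0.0], 0.65)]
0.9 [ 212.03143604 -480.28248793  238.73806053] [3.07392910e+00 6.48407437e-01 1.52019896e-06] 18.700000000000003
{'intrinsics': array([[446.89010658,   0.        , 316.44342306],
[... 187 characters left out ...]
27785]), 'attitude': array([0.62297715, 0.32064838, 0.94962623])}
{'intrinsics': array([[455.03398746,   0.        , 322.33223124],
       [  0.        , 455.03398746, 242.02476822],
       [  0.        ,   0.        ,   1.        ]]), 'k1': -0.06716207364479994, 'eye': array([143.2561497 , 889.98026538, 731.29765805]), 'attitude': array([ 0.28125072, -1.28391366, -2.41141235])}
{'intrinsics': array([[389.49708868,   0.        , 318.32783009],
       [  0.        , 389.49708868, 235.47322503],
       [  0.        ,   0.        ,   1.        ]]), 'k1': -0.01711859994330223, 'eye': array([ 285.42136234, -447.56904709,  385.40373079]), 'attitude': array([-0.27658011,  0.17916306, -1.14486764])}
```

View pics/scene0.png

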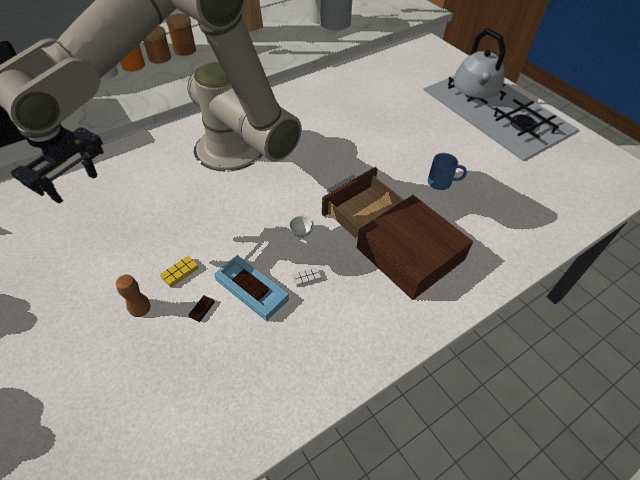

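View pics/side0.png

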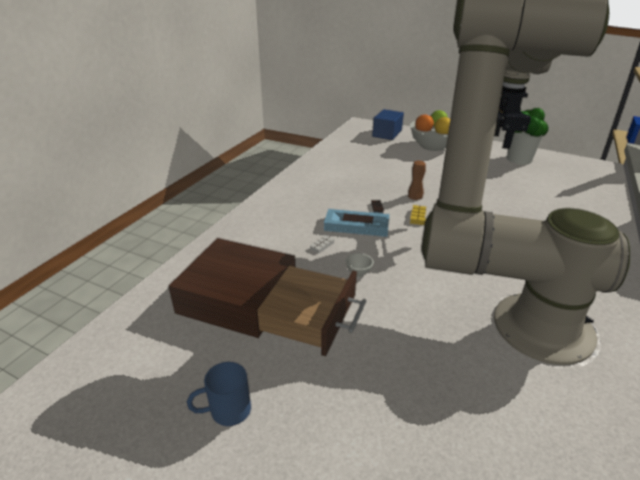

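Candidates: dark slab in the mould at (252,285), smaller dark piece at (202,308), yellow at (180,271), white at (307,277). I choose the larger dark one, in the mould. I'll check it in a wrist close-up.

```bash
cat > h.py <<'E'
from bench import monitor, viewer, r
import cv2,numpy as np
from scipy.spatial.transform import Rotation as R
def cam(c):
    i=viewer.camera_info(c); return i["intrinsics"],i["k1"],np.array(i["eye"]),R.from_rotvec(i["attitude"])
def proj(P,C):
    K,k1,e,A=C; p=A.inv().apply(np.atleast_2d(P)-e); u=np.c_[p[:,0],-p[:,1]]/-p[:,2:]
    u=u*(1+k1*(u**2).sum(1,keepdims=True)); return u*[K[0,0],K[1,1]]+[K[0,2],K[1,2]]
def back(px,z,C):
    K,k1,e,A=C; d=(np.atleast_2d(px)-[K[0,2],K[1,2]])/[K[0,0],K[1,1]]; u=d.copy()
    for _ in range(5): u=d/(1+k1*(u**2).sum(1,keepdims=True))
    v=A.apply(np.c_[u[:,0],-u[:,1],-np.ones(len(u))]); return e+v*((z-e[2])/v[:,2:])
def pose():
    s=monitor.observe(); return np.array(s["position"]),R.from_rotvec(s["orientation"]),s
def delta(tgt,Rt=None):
    p,q,s=pose(); d=q.inv().apply(np.array(tgt)-p)
    print("tool-frame mm",d.round(1),"in units of 30mm",(d/30).round(3))
    if Rt is not None: w=(q.inv()*Rt).as_rotvec(); print("turn units",(w/np.pi).round(4),"deg",np.degrees(w).round(1))
def dump(): 
    p,q,s=pose(); print(round(s["clock"],2),p.round(1),q.as_matrix().round(3).tolist(),np.round(s["wrist_force"],1),s["finger_gap"],s["finger_force"],np.round(s["joint_positions"],2))
E
python3 -m inch '[[[1,-0.32,0,0,0,0,-1],[1,-0.32,0,0,0,0,-1],[1,-0.32,0,0,0,0,-1],[1,-0.32,0,0,0,0,-1],[1,-0.32,0,0,0,0,-1],[1,-0.32,0,0,0,0,-1],[1,-0.32,0,0,0,0,-1],[1,-0.32,0,0,0,0,-1],[1,-0.32,0,0,0,0,-1],[1,-0.32,0,0,0,0,-1],[0,0,0,0,0,0,-1]]]'
python3 - <<'E'
from h import *
dump(); im=viewer.get_image("wrist"); cv2.imwrite("pics/w1.png",im[:,:,::-1])
print(viewer.camera_info("wrist"))
C=cam("wrist")
for n in ("slab","mould"):
    for d in viewer.trace("wrist",n)[:3]:
        m=d["region"].astype(np.uint8); c=max(cv2.findContours(m,0,2)[0],key=cv2.contourArea)
        b=cv2.boxPoints(cv2.minAreaRect(c)); print(n,round(d["conf"],2),m.sum(),b.round().tolist(),back(b,30,C).round(1)[:,:2].tolist())
E
```

```text
clock: 2.28
position: [448.6, -270.2, 238.6]
orientation: [-3.073, -0.652, -0.0]
wrist_force: [-0.0, 0.3, 0.1]
finger_gap: 0.006
finger_force: 0.0
2.27 [ 448.6 -270.2  238.6] [[0.914, 0.406, 0.0], [0.406, -0.914, 0.0], [0.0, -0.0, -1.0]] [-0.   0.3  0.1] 0.005938820854572725 0.0 [-0.77  0.31  1.5   0.    1.33  0.39]
{'intrinsics': array([[389.49708868,   0.        , 318.32783009],
       [  0.        , 389.49708868, 235.47322503],
       [  0.        ,   0.        ,   1.        ]]), 'k1': -0.01711859994330223, 'eye': array([ 521.19633324, -238.20992086,  385.28673142]), 'attitude': array([-0.2768905 ,  0.17914013, -1.14337851])}
slab 0.92 6144 [[270.0, 119.0], [286.0, 3.0], [341.0, 11.0], [325.0, 126.0]] [[497.6, -202.5], [586.2, -180.9], [599.3, -223.9], [511.3, -249.2]]
slab 0.76 2587 [[390.0, 132.0], [464.0, 125.0], [468.0, 162.0], [393.0, 169.0]] [[530.1, -304.0], [562.1, -361.1], [535.7, -380.1], [502.7, -321.4]]
slab 0.71 6476 [[458.0, 280.0], [499.0, 238.0], [596.0, 333.0], [555.0, 374.0]] [[430.7, -431.6], [484.5, -445.5], [436.4, -596.1], [375.6, -586.6]]
mould 0.58 11364 [[238.0, 169.0], [263.0, -14.0], [366.0, 0.0], [341.0, 183.0]] [[445.0, -192.3], [590.4, -159.7], [614.6, -239.2], [471.0, -283.3]]
```

View pics/w1.png

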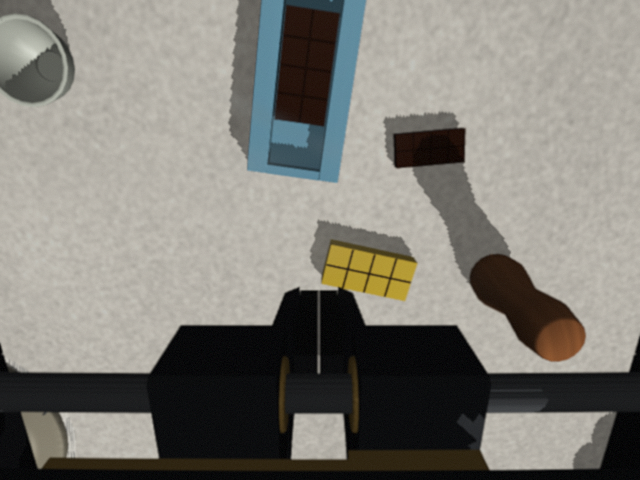

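The picture shows the chosen slab (306,65) in the light blue mould. The finger well is at the near end (297,145) and the ramp is off the top edge. The small dark look-alike is at (430,147) and the yellow one at (368,270). I'll move ahead, align the yaw, and fit the mould more accurately.

```bash
python3 -m inch '[[[1,0,0,0,0,0.025,-1],[1,0,0,0,0,0.025,-1],[0.5,-0.5,0,0,0,0,-1],[0,0,0,0,0,0,-1]]]'
cat > fit.py <<'E'
from h import *
from scipy.optimize import least_squares
dump(); im=viewer.get_image("wrist"); C=cam("wrist"); cv2.imwrite("pics/w2.png",im[:,:,::-1])
hsv=cv2.cvtColor(im,cv2.COLOR_RGB2HSV)
for n in ("slab","mould"):
    for d in viewer.trace("wrist",n)[:1]:
        m=d["region"].astype(np.uint8); c=max(cv2.findContours(m,0,2)[0],key=cv2.contourArea)[:,0]
        # contour outline matched to the model silhouette via rim/top rectangle at z=30
        hx,hy,z0=(45,22,30) if n=="slab" else (95,42,30)
        H=cv2.convexHull(c)[:,0].astype(float) 
        def sil(v):
            q=R.from_euler("z",v[2]); zs=(30,) if n=="slab" else (0,30)
            P=[np.r_[q.apply([sx*hx,sy*hy,0])[:2]+v[:2],z] for sx in(1,-1) for sy in(1,-1) for z in zs]
            return cv2.convexHull(proj(P,C).astype(np.float32))
        res=lambda v:[cv2.pointPolygonTest(sil(v),tuple(map(float,p)),True) for p in c]
        s=least_squares(res,[548,-214,.26],x_scale=[10,10,.1],loss="soft_l1",diff_step=1e-4)
        print(n,round(d["conf"],2),s.x[:2].round(1),np.degrees(s.x[2]).round(2),"rms",np.sqrt(np.mean(np.square(res(s.x)))).round(2), c.min(0),c.max(0))
E
python3 fit.py
```

```text
clock: 2.92
position: [514.0, -231.0, 238.6]
orientation: [-3.115, -0.406, 0.0]
wrist_force: [-0.1, -0.6, -0.4]
finger_gap: 0.004
finger_force: 0.0
2.92 [ 514.  -231.   238.6] [[0.967, 0.256, -0.0], [0.256, -0.967, 0.0], [-0.0, -0.0, -1.0]] [-0.1 -0.6 -0.4] 0.004065803027415487 0.0 [-0.63  0.4   1.38 -0.    1.37  0.68]
slab 0.78 [ 420.5 -344. ] 79.32 rms 4.45 [357 300] [441 324]
mould 0.92 [ 550.  -213.8] 16.03 rms 0.59 [256  40] [358 257]
```

View pics/w2.png

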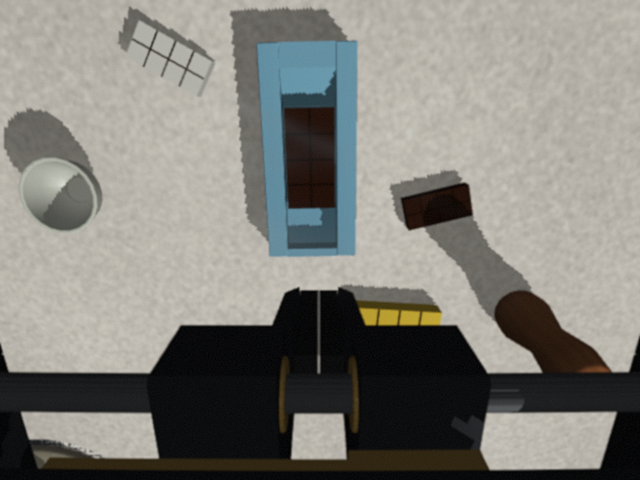

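```bash
cat > mf.py <<'E'
from h import *
M=np.array([550,-213.8,0]); Y=np.radians(16.0); QM=R.from_euler("z",Y)
def m2w(x,y,z): return M+QM.apply([x,y,z])
def w2m(p): return QM.inv().apply(np.array(p)-M)
def tool(p=0): # tilt p deg about mould y, tool x along mould x
    return QM*R.from_euler("y",p,degrees=True)*R.from_matrix(np.diag([1,-1,-1]))
E
python3 - <<'E'
from mf import *
delta(m2w(-69,0,17),tool())
E
```

```text
tool-frame mm [-29.   -6.8 221.8] in units of 30mm [-0.966 -0.226  7.394]
turn units [ 0.0001  0.     -0.0069] deg [ 0.   0.  -1.2]
```

```bash
python3 -m inch '[[[-0.97,-0.226,0,0,0,-0.007,-1],[0,0,1,0,0,0,-1],[0,0,1,0,0,0,-1],[0,0,1,0,0,0,-1],[0,0,1,0,0,0,-1],[0,0,1,0,0,0,-1],[0,0,0.9,0,0,0,-1],[0,0,0,0,0,0,-1]]]'
python3 - <<'E'
from mf import *
dump(); print(w2m(pose()[0])); delta(m2w(-69,0,17),tool())
im=viewer.get_image("wrist"); cv2.imwrite("pics/w3.png",im[:,:,::-1])
E
```

```text
clock: 4.08
position: [483.0, -232.0, 60.5]
orientation: [-3.109, -0.437, 0.004]
wrist_force: [0.5, -0.2, 0.2]
finger_gap: 0.006
finger_force: 0.0
4.08 [ 483.  -232.    60.5] [[0.961, 0.276, -0.003], [0.276, -0.961, 0.002], [-0.002, -0.003, -1.0]] [ 0.5 -0.2  0.2] 0.006156977503822601 0.0 [-0.67  0.55  1.66 -0.    0.94  0.62]
[-69.39636435   0.94450348  60.52921069]
tool-frame mm [ 0.5  1.1 43.5] in units of 30mm [0.016 0.035 1.451]
turn units [-0.0009  0.0007  0.0001] deg [-0.2  0.1  0. ]
```

View pics/w3.png

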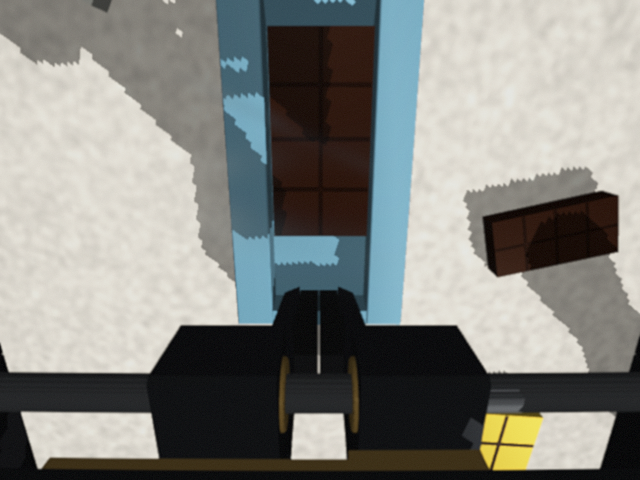

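The closed fingers (319,295) are centred over the well, whose edges are at 273 and 367. The slab's end face is at row 236, ahead of them. I'll descend and push.

```bash
python3 -m inch '[[[0,0.03,0.6,0,0,0,-1],[0,0,0.5,0,0,0,-1],[0,0,0.35,0,0,0,-1],[0,0,0,0,0,0,-1]]]'
python3 -m inch '[[[0.2,0,0,0,0,0,-1],[0.2,0,0,0,0,0,-1],[0.2,0,0,0,0,0,-1],[0.2,0,0,0,0,0,-1],[0.2,0,0,0,0,0,-1],[0.2,0,0,0,0,0,-1],[0,0,0,0,0,0,-1]]]'
python3 - <<'E'
from mf import *
dump(); print(w2m(pose()[0]))
E
```

```text
clock: 4.62
position: [484.3, -232.6, 17.9]
orientation: [-3.11, -0.439, 0.001]
wrist_force: [-0.1, 0.3, 0.7]
finger_gap: 0.002
finger_force: 0.0
clock: 5.5
position: [519.7, -222.5, 18.2]
orientation: [3.11, 0.44, 0.001]
wrist_force: [-0.2, 0.7, 0.3]
finger_gap: 0.002
finger_force: 0.0
5.5 [ 519.7 -222.5   18.2] [[0.961, 0.277, 0.001], [0.277, -0.961, -0.0], [0.001, 0.0, -1.0]] [-0.2  0.7  0.3] 0.002362480106505612 0.0 [-0.61  0.66  1.59  0.    0.89  0.68]
[-3.15096667e+01 -4.04868753e-04  1.81897149e+01]
```

```bash
python3 -m inch '[[[0.2,0,0,0,0,0,-1],[0.2,0,0,0,0,0,-1],[0.2,0,0,0,0,0,-1],[0.2,0,0,0,0,0,-1],[0.2,0,0,0,0,0,-1],[0,0,0,0,0,0,-1]]]'
python3 - <<'E'
from mf import *
dump(); print(w2m(pose()[0]))
a=viewer.get_image("wrist")
b=viewer.get_image("side"); c=b[195:245,310:410]
cv2.imwrite("pics/w4.png",np.hstack([a[:400,120:520],cv2.resize(c,(400,400),interpolation=cv2.INTER_CUBIC)])[:,:,::-1])
E
```

```text
clock: 6.25
position: [548.4, -214.3, 18.2]
orientation: [3.11, 0.44, 0.001]
wrist_force: [0.5, -0.3, 0.1]
finger_gap: 0.006
finger_force: 0.0
6.25 [ 548.4 -214.3   18.2] [[0.961, 0.277, 0.0], [0.277, -0.961, -0.0], [0.0, 0.0, -1.0]] [ 0.5 -0.3  0.1] 0.005843146407729602 0.0 [-0.57  0.7   1.52  0.    0.92  0.72]
[-1.67634021e+00  8.97127122e-03  1.82345076e+01]
```

View pics/w4.png

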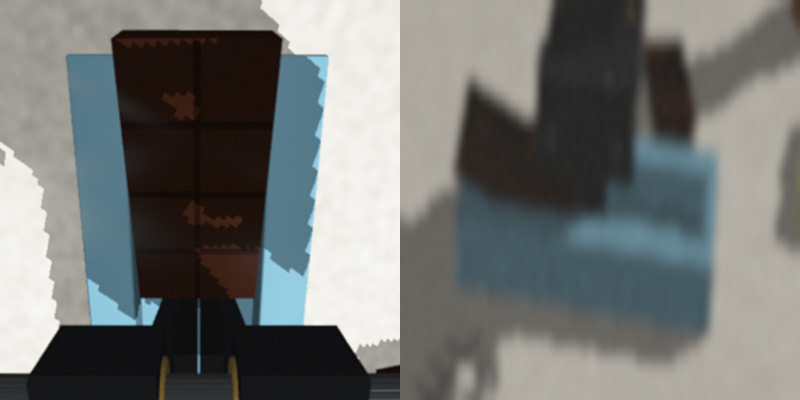

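The slab leans on the ramp, straight, with its leading end (196,35) past the land. I'll nudge it a little further, then back off and rise.

```bash
python3 -m inch '[[[0.13,0,0,0,0,0,-1],[0,0,0,0,0,0,-1],[-0.2,0,0,0,0,0,-1],[-0.6,0,0,0,0,0,-1],[0,0,-1,0,0,0,-1],[0,0,-1,0,0,0,1],[0,0,-1,0,0,0,1],[0,0,-0.5,0,0,0,1],[0,0,0,0,0,0,1]]]'
python3 - <<'E'
from mf import *
dump(); print(w2m(pose()[0]))
a=viewer.get_image("wrist"); C=cam("wrist")
b=viewer.get_image("side"); c=b[195:245,310:410]
tr=viewer.trace("wrist","slab")
for d in tr[:3]:
    m=d["region"]; ys,xs=np.nonzero(m); print(round(d["conf"],2),m.sum(),xs.mean(),ys.min(),ys.max())
# predicted edges of slab for various d
for dd in (55,60,65,70):
    t=-47+dd; a_=np.arctan2(18,75-t); P=[m2w(t+u*np.cos(a_)-18*np.sin(a_),v,12+u*np.sin(a_)+18*np.cos(a_)) for u in (0,90) for v in(-22,22)]
    print(dd,np.degrees(a_).round(1),proj(P,C).round().tolist())
cv2.imwrite("pics/w5.png",np.hstack([a[:400,120:520],cv2.resize(c,(400,400),interpolation=cv2.INTER_CUBIC)])[:,:,::-1])
E
```

```text
clock: 7.48
position: [528.7, -220.1, 123.6]
orientation: [3.11, 0.439, 0.001]
wrist_force: [-0.2, 0.2, 0.6]
finger_gap: 0.438
finger_force: 0.0
7.47 [ 528.7 -220.1  123.6] [[0.961, 0.277, 0.001], [0.277, -0.961, -0.001], [0.001, 0.001, -1.0]] [-0.2  0.2  0.6] 0.4379528308112986 0.0 [-0.6   0.53  1.5   0.    1.12  0.69]
[-22.25445952  -0.19181046 123.56685509]
0.78 1239 387.28006456820015 413 445
0.68 13290 317.12385252069225 20 186
0.65 4478 488.80460026797675 238 300
55 15.0 [[354.0, 201.0], [284.0, 201.0], [363.0, 43.0], [276.0, 43.0]]
60 16.2 [[354.0, 194.0], [284.0, 194.0], [364.0, 33.0], [275.0, 33.0]]
65 17.5 [[354.0, 186.0], [284.0, 186.0], [364.0, 24.0], [275.0, 24.0]]
70 19.1 [[355.0, 179.0], [284.0, 179.0], [365.0, 14.0], [274.0, 14.0]]
```

View pics/w5.png

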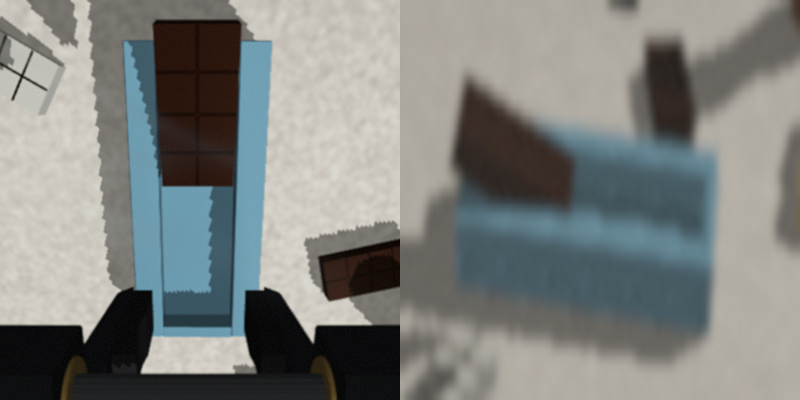

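The slab (196,100) stays leaning, with its trailing edge at row 186. That matches a 65 mm push and a 17.5° tilt. Next I'll compute the tilted grasp.

Run:
```python
from mf import *
T=tool(-17.5); n=np.array([-.301,0,.954]); g=np.array([71.7,0,34.7])
p,q,s=pose()
# shift in current tool axes to pre-pose, then in final axes
delta(m2w(*(g+60*n)),T)
```

```text
tool-frame mm [76.4  0.6 29.9] in units of 30mm [2.545 0.019 0.996]
turn units [-0.0006  0.0977  0.0004] deg [-0.1 17.6  0.1]
```

Shift first in the present axes, then turn in two steps, then check.

```bash
python3 -m inch '[[[1,0.02,0.3,0,0,0,1],[1,0,0.3,0,0,0,1],[0.54,0,0.3,0,0,0,1],[0,0,0,0,0.049,0,1],[0,0,0,0,0.049,0,1],[0,0,0,0,0,0,1]]]'
python3 - <<'E'
from mf import *
T=tool(-17.5); n=np.array([-.301,0,.954]); g=np.array([71.7,0,34.7])
dump();print(w2m(pose()[0])); delta(m2w(*g),T)
E
```

```text
clock: 8.38
position: [600.3, -199.6, 94.8]
orientation: [-3.032, -0.425, -0.465]
wrist_force: [0.0, 0.3, -0.3]
finger_gap: 1.0
finger_force: 0.0
8.38 [ 600.3 -199.6   94.8] [[0.917, 0.275, 0.288], [0.262, -0.961, 0.085], [0.3, -0.003, -0.954]] [ 0.   0.3 -0.3] 0.9995888293188573 0.0 [-0.6   0.58  1.53  0.31  0.86  0.51]
[52.27149723 -0.24557433 94.8481114 ]
tool-frame mm [ 0.5 -0.1 63.2] in units of 30mm [ 0.016 -0.003  2.107]
turn units [-0.0007  0.0001 -0.0004] deg [-0.1  0.  -0.1]
```

```bash
python3 -m inch '[[[0.02,0,0.7,0,0,0,1],[0,0,0.7,0,0,0,1],[0,0,0.7,0,0,0,1],[0,0,0,0,0,0,1],[0,0,0,0,0,0,-1],[0,0,0,0,0,0,-1],[0,0,0,0,0,0,-1],[0,0,0,0,0,0,-1],[0,0,0,0,0,0,-1],[0,0,0,0,0,0,-1],[0,0,0,0,0,0,-1]]]'
python3 - <<'E'
from mf import *
dump();print(w2m(pose()[0])); a=viewer.get_image("wrist")
b=viewer.get_image("side"); c=b[180:260,300:420]
cv2.imwrite("pics/w6.png",np.hstack([a[:400,120:520],cv2.resize(c,(400,266),interpolation=cv2.INTER_CUBIC)[:400].repeat(1,0) if 0 else np.vstack([cv2.resize(c,(400,266)),np.zeros((134,400,3),np.uint8)])])[:,:,::-1])
E
```

```text
clock: 9.75
position: [620.9, -194.0, 36.5]
orientation: [-3.033, -0.429, -0.471]
wrist_force: [-0.8, -1.2, 2.6]
finger_gap: 0.497
finger_force: 30.0
9.75 [ 620.9 -194.    36.5] [[0.916, 0.277, 0.291], [0.264, -0.961, 0.084], [0.303, 0.0, -0.953]] [-0.8 -1.2  2.6] 0.4968148574563317 29.971644580364227 [-0.57  0.69  1.51  0.34  0.76  0.49]
[73.62926499 -0.53450738 36.54689533]
```

View pics/w6.png

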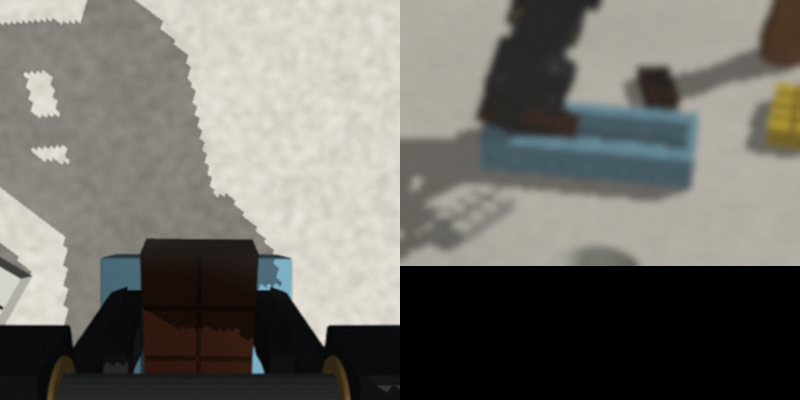

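The slab is gripped across 43.7 mm at 30 N, with its leading end at (198,250). Lift and level it.

```bash
python3 -m inch '[[[0.06,0,-0.2,0,0,0,-1],[0.12,0,-0.38,0,0,0,-1],[0.3,0,-0.95,0,0,0,-1],[0.3,0,-0.95,0,0,0,-1],[0.3,0,-0.95,0,0,0,-1],[0.3,0,-0.95,0,0,0,-1],[0,0,0,0,-0.033,0,-1],[0,0,0,0,-0.033,0,-1],[0,0,0,0,-0.033,0,-1],[0,0,0,0,0,0,-1]]]'
python3 - <<'E'
from mf import *
dump()
C=cam("wrist"); 
for n in ("drawer_handle","drawer_floor","keepbox"):
    for c in ("scene","side"):
        viewer.get_image(c)
        for k in range(2):
            L=viewer.landmark_of(c,n); print(c,n,[(np.round(d["xyz"],1).tolist(),round(d["conf"],2)) for d in L[:1]])
E
```

```text
clock: 11.1
position: [621.3, -193.5, 174.3]
orientation: [3.11, 0.441, -0.003]
wrist_force: [0.3, 0.2, -0.8]
finger_gap: 0.49
finger_force: 30.0
11.1 [ 621.3 -193.5  174.3] [[0.961, 0.278, -0.002], [0.278, -0.961, -0.001], [-0.002, 0.0, -1.0]] [ 0.3  0.2 -0.8] 0.49038012409470205 29.971105456352234 [-0.48  0.64  1.16 -0.    1.34  0.81]
scene drawer_handle [([388.3, 191.6, 41.0], 0.72)]
scene drawer_handle [([388.3, 191.6, 41.0], 0.72)]
side drawer_handle [([383.8, 189.8, 38.2], 0.92)]
side drawer_handle [([383.8, 189.8, 38.2], 0.92)]
scene drawer_floor [([525.3, 198.2, 13.1], 0.79)]
scene drawer_floor [([525.3, 198.2, 13.1], 0.79)]
side drawer_floor [([530.8, 202.2, 11.3], 0.63)]
side drawer_floor [([530.8, 202.2, 11.3], 0.63)]
scene keepbox [([575.3, 210.7, -1.3], 0.58)]
scene keepbox [([575.3, 210.7, -1.3], 0.58)]
side keepbox [([578.1, 209.6, -3.4], 0.69)]
side keepbox [([578.1, 209.6, -3.4], 0.69)]
```

```bash
python3 -m inch '[[[-0.08,-0.5,0,0,0,0,-1],[-0.165,-1,0,0,0,0,-1],[-0.165,-1,0,0,0,0,-1],[-0.165,-1,0,0,0,0,-1],[-0.165,-1,0,0,0,0,-1],[-0.165,-1,0,0,0,0,-1],[-0.165,-1,0,0,0,0,-1],[-0.165,-1,0,0,0,0,-1],[-0.165,-1,0,0,0,0,-1],[-0.165,-1,0,0,0,0,-1],[-0.165,-1,0,0,0,0,-1],[-0.165,-1,0,0,0,0,-1]]]'
python3 -m inch '[[[-0.165,-1,0,0,0,0.02,-1],[-0.165,-1,0,0,0,0.02,-1],[-0.1,-0.5,0,0,0,0.02,-1],[0,0,0,0,0,0,-1],[0,0,0,0,0,0,-1]]]'
python3 - <<'E'
from h import *
dump(); im=viewer.get_image("wrist"); cv2.imwrite("pics/w7.png",im[:,:,::-1])
for n in ("drawer_handle","drawer_floor","keepbox"):
    L=viewer.landmark_of("wrist",n); print(n,[(np.round(d["xyz"],1).tolist(),round(d["conf"],2)) for d in L[:2]])
E
```

```text
clock: 13.5
position: [469.9, 122.6, 174.5]
orientation: [3.11, 0.439, -0.004]
wrist_force: [-0.0, 0.1, -1.3]
finger_gap: 0.495
finger_force: 30.0
clock: 14.12
position: [441.0, 191.2, 174.4]
orientation: [3.137, 0.146, -0.004]
wrist_force: [1.1, -0.7, -0.9]
finger_gap: 0.495
finger_force: 30.0
14.12 [441.  191.2 174.4] [[0.996, 0.093, -0.003], [0.093, -0.996, -0.001], [-0.003, 0.001, -1.0]] [ 1.1 -0.7 -0.9] 0.49480806403646277 29.97084528207779 [ 0.17  0.28  1.72 -0.    1.15  1.64]
drawer_handle []
drawer_floor [([530.6, 204.8, 16.3], 0.76)]
keepbox [([582.6, 204.8, -0.1], 0.88)]
```

View pics/w7.png

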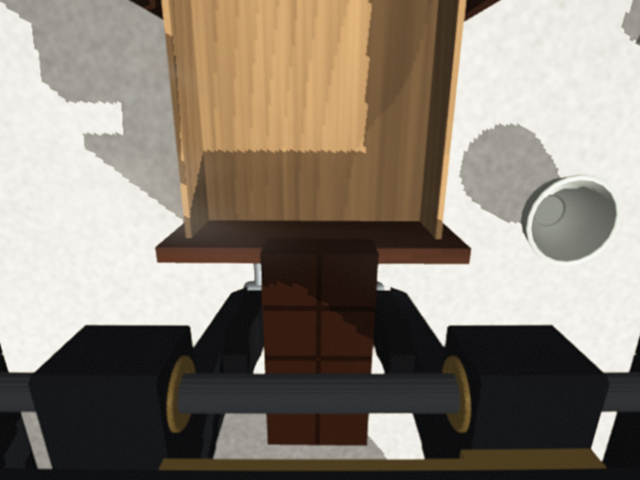

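The picture shows the held slab (318,340) level. It also shows the open drawer, with the top of its front panel at rows 248–262 from column 157 to 470, the bar handle at (255,285), and the ramekin at (570,218), well clear. From this I'll compute the drawer pose.

Run:
```python
from h import *
C=cam("wrist"); im=cv2.imread("pics/w7.png"); g=cv2.cvtColor(im,cv2.COLOR_BGR2GRAY).astype(float); g=cv2.GaussianBlur(g,(3,3),0)
# bottom (outer) edge of panel top face: dark->bright around row 262
for lo,hi in ((255,270),):
    cols=np.r_[165:240,400:465]; rows=[]
    for c in cols:
        d=np.diff(g[lo:hi,c]); k=d.argmax(); rows.append(lo+k+.5)
    rows=np.array(rows); f=np.polyfit(cols,rows,1); print("outer edge fit",f,np.std(rows-np.polyval(f,cols)))
    e=back([[158,np.polyval(f,158)],[470,np.polyval(f,470)]],79,C); print(e.round(1),np.degrees(np.arctan2(*(e[1]-e[0])[:2])))
# panel left/right limits at row 256
row=g[254:261].mean(0); print("L",150+np.diff(row[150:175]).argmin(),"R",455+np.diff(row[455:480]).argmax())
print(back([[157,248],[470,249],[157.5,262],[470.5,263]],79,C).round(1))
# slab ends: underside trailing edge, top
p,q,s=pose()
for z in (18.6+6,24.6,6.6): pass
b=back([[268,443],[367,443],[262,243],[377,243]],p[2]-6.6+18,C); print("slab top-edge pts (tool frame)",q.inv().apply(b-p).round(1))
```

```text
outer edge fit [4.21504017e-03 2.61662742e+02] 0.0871563848994588
[[414.2 296.7  79. ]
 [432.4  88.5  79. ]] 175.00395459133026
L 156 R 469
[[424.4 297.   79. ]
 [442.7  90.7  79. ]
 [414.4 297.1  79. ]
 [432.9  88.3  79. ]]
slab top-edge pts (tool frame) [[-60.1 -22.7 -11.2]
 [-60.2  21.3 -11.2]
 [ 33.8 -21.  -11.5]
 [ 33.8  21.2 -11.5]]
```

```bash
cat > bx.py <<'E'
from h import *
QB=R.from_euler("z",5.0,degrees=True); O=np.array([423.3,192.6,0])  # middle of panel outer face at start
def b2w(x,y,z): return O+QB.apply([x,y,z])
def w2b(p): return QB.inv().apply(np.array(p)-O)
TB=QB*R.from_matrix(np.diag([1,-1,-1]))
E
python3 - <<'E'
from bx import *
delta(b2w(92,0,25),TB)
E
```

```text
tool-frame mm [ 75.   -2.7 149.1] in units of 30mm [ 2.501 -0.089  4.971]
turn units [0.0002 0.001  0.0014] deg [0.  0.2 0.3]
```

```bash
python3 -m inch '[[[0.5,-0.03,0,0,0.001,0.001,-1],[1,-0.06,0,0,0,0,-1],[1,0,0,0,0,0,-1],[0,0,1,0,0,0,-1],[0,0,1,0,0,0,-1],[0,0,1,0,0,0,-1],[0,0,0.9,0,0,0,-1],[0,0,0,0,0,0,-1]]]'
python3 - <<'E'
from bx import *
dump(); print(w2b(pose()[0])); delta(b2w(92,0,25),TB)
im=viewer.get_image("wrist"); cv2.imwrite("pics/w8.png",im[:,:,::-1])
E
```

```text
clock: 15.32
position: [514.3, 200.6, 55.8]
orientation: [3.137, 0.139, -0.006]
wrist_force: [-0.1, -0.1, -1.2]
finger_gap: 0.492
finger_force: 30.0
15.32 [514.3 200.6  55.8] [[0.996, 0.089, -0.004], [0.089, -0.996, -0.001], [-0.004, 0.001, -1.0]] [-0.1 -0.1 -1.2] 0.49222799281899615 29.970958828926086 [ 0.16  0.58  1.61 -0.    0.95  1.64]
[9.13268377e+01 3.10338297e-02 5.58238816e+01]
tool-frame mm [ 0.8  0.  30.8] in units of 30mm [0.026 0.    1.027]
turn units [0.0003 0.0012 0.0005] deg [0.  0.2 0.1]
```

View pics/w8.png

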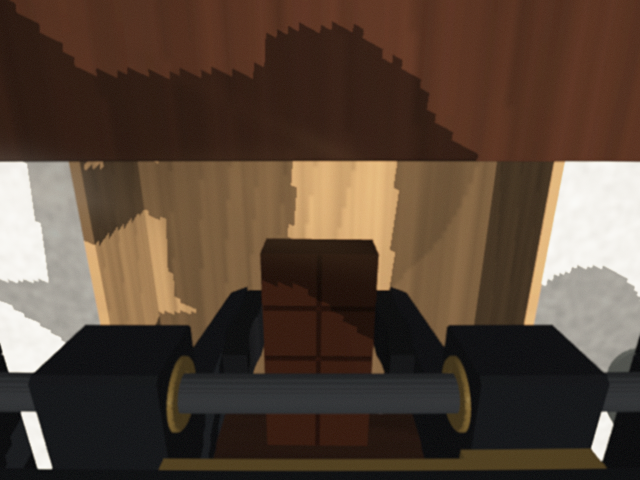

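The slab (318,340) is centred between the drawer's side walls (90 and 548), and the roof edge at row 160 is clear ahead. I'll lower gently.

```bash
python3 - <<'E'
from bx import *
print("roof edge in panel frame",[w2b(x).round(1).tolist() for x in back([[100,160],[500,160]],85,cam("wrist"))])
E
python3 -m inch '[[[0,0,0.5,0,0,0,-1],[0,0,0.35,0,0,0,-1],[0,0,0.15,0,0,0,-1],[0,0,0,0,0,0,-1]]]'
python3 -m inch '[[[0,0,0.05,0,0,0,-1],[0,0,0.05,0,0,0,-1],[0,0,0,0,0,0,-1]]]'
```

```text
roof edge in panel frame [[158.1, 66.9, 85.0], [158.3, -54.4, 85.0]]
clock: 15.88
position: [515.1, 201.0, 27.1]
orientation: [3.138, 0.14, -0.0]
wrist_force: [0.8, -0.6, -0.8]
finger_gap: 0.495
finger_force: 30.0
clock: 16.25
position: [515.1, 201.0, 24.3]
orientation: [3.138, 0.14, 0.0]
wrist_force: [-0.9, -0.7, -0.9]
finger_gap: 0.496
finger_force: 30.0
```

```bash
python3 -m inch '[[[0,0,0.04,0,0,0,-1],[0,0,0.04,0,0,0,-1],[0,0,0,0,0,0,-1]]]'; python3 -m inch '[[[0,0,0.03,0,0,0,-1],[0,0,0.03,0,0,0,-1],[0,0,0,0,0,0,-1]]]'
```

```text
clock: 16.62
position: [515.1, 201.0, 21.8]
orientation: [3.138, 0.14, -0.0]
wrist_force: [0.7, 0.6, -1.4]
finger_gap: 0.498
finger_force: 30.0
clock: 17.0
position: [515.8, 201.1, 20.9]
orientation: [3.138, 0.14, 0.003]
wrist_force: [-1.9, -0.3, 5.4]
finger_gap: 0.5
finger_force: 30.0
```

```bash
python3 -m inch '[[[0,0,0,0,0,0,0.1],[0,0,0,0,0,0,0.2],[0,0,0,0,0,0,0.4],[0,0,0,0,0,0,0.4],[0,0,-0.5,0,0,0,0.4],[0,0,-1,0,0,0,0.4],[0,0,-1,0,0,0,0.4],[0,0,-1,0,0,0,-1],[-0.3,0,-0.6,0,0,0,-1],[0,0,0,0,0,0,-1]]]'
python3 - <<'E'
from bx import *
dump(); im=viewer.get_image("wrist"); C=cam("wrist"); cv2.imwrite("pics/w9.png",im[:,:,::-1])
# predicted slab top corners (centre 77 from outer face)
print(proj([b2w(77+a,b,32) for a in(-45,45) for b in(-22,22)],C).round(0).tolist())
delta(b2w(-35-30,0,150),TB); print(w2b(pose()[0]))
E
```

```text
clock: 18.25
position: [506.6, 200.5, 145.0]
orientation: [3.138, 0.14, 0.005]
wrist_force: [0.4, 0.7, 0.2]
finger_gap: 0.381
finger_force: 0.0
18.25 [506.6 200.5 145. ] [[0.996, 0.089, 0.003], [0.089, -0.996, -0.0], [0.003, 0.0, -1.0]] [0.4 0.7 0.2] 0.38098784924393625 0.0 [ 0.16  0.44  1.57 -0.    1.13  1.64]
[[349.0, 298.0], [289.0, 298.0], [353.0, 176.0], [286.0, 176.0]]
tool-frame mm [-148.4    0.2   -6.4] in units of 30mm [-4.946  0.007 -0.215]
turn units [ 0.0001 -0.0005  0.0006] deg [ 0.  -0.1  0.1]
[ 83.38369509   0.49826895 143.7692856 ]
```

View pics/w9.png

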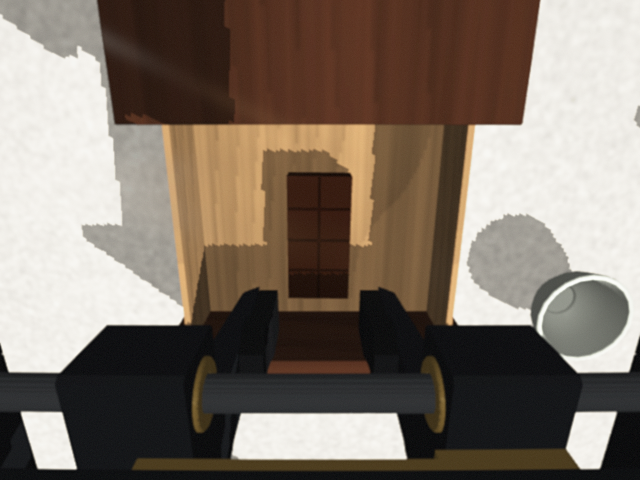

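The slab (319,235) lies flat and scored side up in the drawer, matching the prediction. Next I'll go in front of the handle with the fingers shut.

```bash
python3 -m inch '[[[-1,0,0,0,0,0,-1],[-1,0,0,0,0,0,-1],[-1,0,0,0,0,0,-1],[-1,0,0,0,0,0,-1],[-1,0.01,0,0,0,0,-1],[0,0,1,0,0,0,-1],[0,0,1,0,0,0,-1],[0,0,1,0,0,0,-1],[0,0,0.6,0,0,0,-1],[0,0,0,0,0,0,-1]]]'
python3 - <<'E'
from bx import *
dump(); print(w2b(pose()[0])); delta(b2w(-65,0,33),TB)
E
```

```text
clock: 19.55
position: [356.0, 186.4, 33.9]
orientation: [3.137, 0.14, -0.005]
wrist_force: [0.7, -1.0, 0.9]
finger_gap: 0.002
finger_force: 0.0
19.55 [356.  186.4  33.9] [[0.996, 0.089, -0.003], [0.089, -0.996, -0.001], [-0.003, 0.001, -1.0]] [ 0.7 -1.   0.9] 0.0019435952930729394 0.0 [ 0.19  0.37  2.07 -0.    0.71  1.67]
[-67.59445298  -0.32318599  33.91550805]
tool-frame mm [ 2.6 -0.3  0.9] in units of 30mm [ 0.087 -0.011  0.03 ]
turn units [0.0003 0.0011 0.0005] deg [0.1 0.2 0.1]
```

```bash
python3 -m inch '[[[0.2,0,0,0,0,0,-1],[0.2,0,0,0,0,0,-1],[0.1,0,0,0,0,0,-1],[0.1,0,0,0,0,0,-1],[0.15,0,0,0,0,0,-1],[0.2,0,0,0,0,0,-1],[0.2,0,0,0,0,0,-1],[0.2,0,0,0,0,0,-1],[0.2,0,0,0,0,0,-1],[0.2,0,0,0,0,0,-1],[0.2,0,0,0,0,0,-1],[0.2,0,0,0,0,0,-1]]]'
python3 -m inch '[[[0.2,0,0,0,0,0,-1],[0.2,0,0,0,0,0,-1],[0.2,0,0,0,0,0,-1],[0.2,0,0,0,0,0,-1],[0.2,0,0,0,0,0,-1],[0.2,0,0,0,0,0,-1],[0.2,0,0,0,0,0,-1],[0.2,0,0,0,0,0,-1],[0.2,0,0,0,0,0,-1],[0.2,0,0,0,0,0,-1],[0.1,0,0,0,0,0,-1]]]'
python3 - <<'E'
from bx import *
dump(); print(w2b(pose()[0]))
for c in ("scene","side"):
    im=viewer.get_image(c)
    L=viewer.landmark_of(c,"drawer_handle"); print(c,[(w2b(d["xyz"]).round(1).tolist(),round(d["conf"],2)) for d in L[:1]])
E
```

```text
clock: 21.05
position: [421.4, 192.4, 35.1]
orientation: [3.138, 0.14, -0.0]
wrist_force: [-0.9, -0.6, 1.4]
finger_gap: 0.005
finger_force: 0.8
clock: 22.42
position: [484.1, 198.0, 35.0]
orientation: [3.138, 0.14, 0.0]
wrist_force: [-0.8, -1.0, 1.6]
finger_gap: 0.002
finger_force: 0.8
22.43 [484.1 198.   35. ] [[0.996, 0.089, 0.0], [0.089, -0.996, -0.001], [0.0, 0.001, -1.0]] [-0.8 -1.   1.6] 0.002124383530114733 0.795059222728014 [ 0.16  0.56  1.72 -0.    0.86  1.65]
[6.10821688e+01 5.55789359e-02 3.50353584e+01]
scene [([76.5, 1.4, 42.5], 0.62)]
side [([73.5, -2.0, 40.2], 0.63)]
```

```bash
python3 -m inch '[[[0.1,0,0,0,0,0,-1],[0.1,0,0,0,0,0,-1],[0.1,0,0,0,0,0,-1],[0.1,0,0,0,0,0,-1],[0.1,0,0,0,0,0,-1],[0.1,0,0,0,0,0,-1],[0.05,0,0,0,0,0,-1]]]'
python3 -m inch '[[[0.04,0,0,0,0,0,-1],[0.04,0,0,0,0,0,-1],[0.04,0,0,0,0,0,-1],[0.04,0,0,0,0,0,-1],[0.04,0,0,0,0,0,-1]]]'
```

```text
clock: 23.5
position: [503.4, 199.7, 35.0]
orientation: [3.138, 0.14, 0.0]
wrist_force: [-2.5, 0.4, 0.6]
finger_gap: 0.006
finger_force: 0.8
clock: 24.12
position: [507.6, 200.1, 34.9]
orientation: [3.137, 0.14, -0.007]
wrist_force: [-11.6, -0.8, 6.4]
finger_gap: 0.006
finger_force: 5.6
```

```bash
python3 -m inch '[[[0.04,0,0,0,0,0,-1],[0.04,0,0,0,0,0,-1],[0.04,0,0,0,0,0,-1]]]'
```

```text
clock: 24.5
position: [511.3, 200.4, 34.9]
orientation: [3.137, 0.14, -0.006]
wrist_force: [-8.0, -0.4, 4.1]
finger_gap: 0.005
finger_force: 4.4
```

```bash
python3 -m inch '[[[0.03,0,0,0,0,0,-1],[0.03,0,0,0,0,0,-1]]]';  python3 -m inch '[[[0.03,0,0,0,0,0,-1],[0,0,0,0,0,0,-1]]]'
```

```text
clock: 24.75
position: [513.9, 200.7, 35.0]
orientation: [3.138, 0.14, -0.003]
wrist_force: [-5.1, -0.5, 2.1]
finger_gap: 0.004
finger_force: 2.6
clock: 25.0
position: [515.6, 200.8, 35.1]
orientation: [3.138, 0.14, 0.001]
wrist_force: [-1.3, -0.2, -0.6]
finger_gap: 0.0
finger_force: 0.9
```

```bash
python3 -m inch '[[[0.03,0,0,0,0,0,-1],[0,0,0,0,0,0,-1]]]';  python3 -m inch '[[[0.03,0,0,0,0,0,-1],[0,0,0,0,0,0,-1]]]'; python3 -m inch '[[[0.03,0,0,0,0,0,-1],[0,0,0,0,0,0,-1]]]'
```

```text
clock: 25.25
position: [516.7, 200.8, 35.1]
orientation: [3.138, 0.14, 0.001]
wrist_force: [-1.9, 0.2, -0.9]
finger_gap: 0.006
finger_force: 0.5
clock: 25.5
position: [516.8, 200.9, 35.0]
orientation: [3.138, 0.14, -0.002]
wrist_force: [-5.1, -0.8, 1.8]
finger_gap: 0.003
finger_force: 2.5
clock: 25.75
position: [516.9, 200.9, 35.0]
orientation: [3.137, 0.14, -0.005]
wrist_force: [-9.4, -1.2, 4.4]
finger_gap: 0.006
finger_force: 4.6
```

The hard stop is reached: no motion, force rising gently. Back off and check.

```bash
python3 -m inch '[[[-0.3,0,0,0,0,0,-1],[-0.6,0,0,0,0,0,-1],[-1,0,0,0,0,0,-1],[-1,0,0,0,0,0,-1],[-1,0,-0.5,0,0,0,-1],[-0.5,0,-1,0,0,0,-1],[0,0,-1,0,0,0,-1],[0,0,-1,0,0,0,-1],[0,0,-1,0,0,0,-1],[0,0,0,0,0,0,-1]]]'
python3 - <<'E'
from bx import *
dump(); w=viewer.get_image("wrist"); s=viewer.get_image("scene"); 
L=viewer.landmark_of("wrist","drawer_handle"); print([(w2b(d["xyz"]).round(1).tolist(),round(d["conf"],2)) for d in L[:1]])
for n in("mug","mill","ramekin"): L=viewer.landmark_of("scene",n); print(n,[np.round(d["xyz"]).tolist() for d in L[:1]])
cv2.imwrite("pics/w10.png",np.hstack([cv2.resize(w,(400,300)),cv2.resize(s[100:400,100:500],(400,300))])[:,:,::-1])
E
```

```text
clock: 27.0
position: [387.7, 189.5, 171.7]
orientation: [-3.138, -0.14, -0.009]
wrist_force: [-0.3, -0.7, -1.4]
finger_gap: 0.005
finger_force: 0.0
27.0 [387.7 189.5 171.7] [[0.996, 0.089, 0.006], [0.089, -0.996, 0.0], [0.006, 0.0, -1.0]] [-0.3 -0.7 -1.4] 0.0054475756988184645 0.0 [ 0.18  0.18  1.86 -0.    1.1   1.66]
[([110.2, 1.4, 43.0], 0.95)]
mug [[521.0, 488.0, 4.0]]
mill [[437.0, -474.0, 2.0]]
ramekin [[458.0, -0.0, 1.0]]
```

View pics/w10.png

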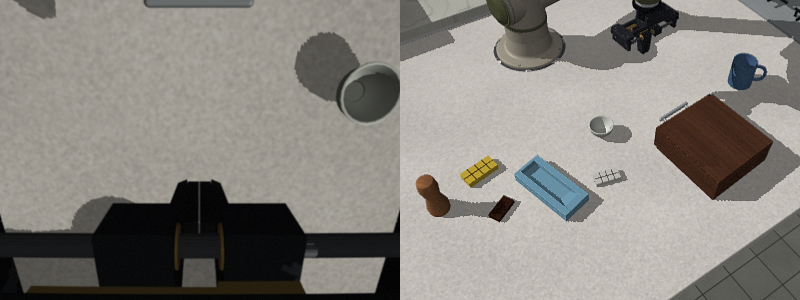

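The drawer is shut: the box (712,145) shows only its handle (672,112), with the panel flush. The mould (550,185) is empty, and the mug, mill and bowl have not moved. Handing in.

```bash
python3 -c "
from bench import sign_off
print(sign_off())"
```

```text
the job is handed in; nothing more can be done
None
```

The slab is out of its mould and was laid flat, scored side up, in the drawer; the drawer is pushed home past its detent, nothing else was moved, and the job was handed in at 27 s with no verdict returned.

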